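Gauge the bored hole through the guide tube and hold the rod up for reading

ROBOT

A 6-joint arm with a two-finger parallel gripper is mounted at the origin on the work surface. World frame = base frame: x ahead of the robot, y to its left, z up, the work surface at z = 0. Lengths are in m, angles in rad, forces in N, time in s.
With the tool pointing down it reaches from about 0.35 to 0.775 m from the base axis. Payload 5.5 kg.
Tool frame: the origin (TCP) lies at the very end of the fingers, on their centre line; the grasp point (between the pads) lies 19 mm behind it; z points along the fingers, y is the line along which they close (so a half turn about z gives the same grasp; the last joint's range is limited). The gripper opens to 85 mm and grips with 20 to 120 N. Pads are 22 mm wide; open, the fingers measure 114 mm over their backs; the gripper's body (76 mm by 85 mm) begins 54 mm behind the grasp point. The pads swing forward as they close: fully open they stand 13 mm farther back than shut.
Start: joints at [1.076, 0.313, 0.046, 1.304, 0, 1.431], TCP at [0.2, 0.539, 0.231] pointing down, gripper open.
Joint ranges: [-2.76, 2.76], [-0.86, 1.69], [-1.03, 1.26], [-2.2, 2.34], [-1.47, 1.5], [-3.14, 3.14]. Speed limits (rad/s): [2.57, 2.57, 3.14, 3.14, 3.14, 3.14].

INTERFACE

Orientations are given as a unit quaternion [w, x, y, z].
In Python, from workcell import get_state, read_camera, hand_in gives the robot as it stands.
- The arm moves only by the tool send_rows, never from a script. Its argument "increments" is a list of rows, each an object of numbers: "dx", "dy", "dz": the shift along the world's x, y, z in units of 25 mm (1.0 is 25 mm); "roll": the turn about the world's z in units of 8 degrees (1.0 is 8 degrees); "claw": the opening, from -1 (shut) to 1 (fully open). In form: [{"dx": .., "dy": .., "dz": .., "roll": .., "claw": ..}, ...]. A call has exactly 5 rows; each row is the pose to reach, as a shift and turn from the pose commanded when the call began; what a row does not reach only later rows make up. A row lasts 1/8 s, in which the tool goes at most 62.5 mm and 10.7 degrees, less where a joint would pass 70% of its speed; a pose out of reach is approached as far as the arm can. A call with a gripper value outside its range is refused whole. The fingers move at their own pace and stop on an object; "grip_force" is the grip in N (left out, the last holds). Time passes only in rows, so rows that repeat a pose let the fingers close, or fill a call up. It gives the time, the measured TCP pose, the force, the opening and the grip force at its end, in the units of the state.
- get_state(): the state, without advancing time (a new reading comes with each control period).
- read_camera(name): name is "scene" or "top" or "wrist"; returns a dict with "image" (384x512x3 uint8, blue, green, red), "fx", "fy", "cx", "cy" (pixels), "dist_coeffs" ([k1, k2, p1, p2, k3] as OpenCV has them; the pictures are not rectified), "world_to_cam" (4x4, takes a point from world to camera coordinates). Camera axes: x right, y up, looking along -z (the intrinsics and any distortion apply to the point x, -y, -z); pixel columns grow to the right and rows downward; lengths in m; the calibration is good to about 2 mm. A picture is of the moment at which its call begins. There is no depth.
- hand_in(): hands the job in; it is judged then, once.
The state is a dict: "clock": time; "joint_pos": joint angles; "qvel": joint speeds; "tau": joint torques, N m; "tcp_pos": TCP position; "orientation": TCP orientation; "wrist_force": force on the tool from outside, world axes, zero at the start; "ft_torque": the same for the moment, N m; "finger_gap": finger opening in m; "grip_force": force on a finger pad.
Only numpy, scipy, OpenCV 4.12 (cv2) and the standard library are available. Lean on these libraries where they do the work, as an engineer would, in place of code of your own. Each camera call takes 0.05 s, during which the arm holds its last target. There are 200 camera calls.

TASK

Throw the drilling jig's lever into the notch marked with the brass stud, which swings the shutter off the guide tube, and leave it there. Take the collared gauge rod from its rack, push it into the tube until the collar stops against the mouth, and draw it right out again. Finish holding the rod in the gripper, level and still, with its tip a few centimetres above the middle of the reading stand's white plate: the program ends while holding it, not put down, and the other things on the bench stay where they are.

Things in the scene. Friction and masses are not known exactly. Their poses are not given: they have to be found in the camera images.
- lever (a joint): The jig's steel hand lever with a black ball knob, in rad: 0 = upright, its shutter disc covering the tube; grows as the knob goes over to the jig's -y side; stops at -0.2 and 1.4. The marked notch (brass stud below it) is at 0.95, good from 0.86 to 1.04, shutter then clear of the tube; plain notch at 0.47. Stiff (2.5 N at the knob): stays where it is left, no click. Starts at -0.1 to 0.15.
- lever_knob (a point): Centre of the lever's ball knob (28 mm diameter), 95 mm from the pivot; the arm below it is 10 mm thick. The sector plate behind it is 67 mm in radius, so it lies below the knob.
- lever_pivot (a point): Point on the lever's pivot axis (level, parallel to the tube), in the plane in which the knob centre swings; fixed on the jig, 155 mm above the bench; axes as the jig's. The shutter, a 36 mm disc, hangs from the lever 55 mm below the pivot, 4 mm in front of the tube's mouth.
- notch (a point): Where the knob's centre is when the lever is in the marked notch (0.95 rad); fixed on the jig.
- jig: The drilling jig, fixed: plywood base 170 x 150 x 18 mm, on it a pale timber block (100 mm wide, 120 deep, top 125 mm above the bench) with the steel guide tube standing 40 mm out of its front face. Origin on the bench below the block's front face; x = into the tube (the way the rod is pushed), y = left as seen along x, z up.
- tube_mouth (a point): Centre of the guide tube's mouth, 100 mm above the bench; x = level along the tube, inwards. Tube 34 mm outside, 15 mm bore, free for at least 95 mm of depth. The small 11 mm hole in the block's face is not used.
- gauge: The gauge rod: a 12 mm steel rod 80 mm long, its last 8 mm tapered to 6 mm, a collar (32 mm diameter, 12 mm thick), then a square 20 x 20 mm aluminium handle 120 mm long, all in line; about 0.3 kg, balanced about 50 mm behind the origin. Origin on the axis at the collar's front face (which stops on the tube); x = to the tip. It starts level in the rack, axis 50 mm above the bench.
- gauge_tip (a point): Tip of the gauge rod, 80 mm ahead of the collar's front face.
- gauge_handle (a point): Good place to grip the handle, on its axis, 75 mm behind the collar's front face and clear of the rack's posts.
- rack: Wooden rack of the gauge, fixed: base 200 x 60 x 12 mm with two notched posts (58 mm high at the tip end, 54 mm at the handle end) 83 mm either side of its middle; origin under its middle on the bench, x towards the rod's tip. The rod lifts straight up out of it.
- stand: Reading stand, fixed: round foot, thin post and on top a level white plate 80 x 80 x 8 mm, its upper face 98 mm above the bench. Origin on the bench under the post.
- plate_top (a point): Middle of the upper face of the reading stand's white plate; z up.
- offcut: Bystander: timber offcut 90 x 45 x 20 mm, lying.
- dowel: Bystander: plain square stick 170 x 12 x 12 mm with no collar, lying.
- try_square: Bystander: try square, wooden stock 90 mm, steel blade 140 mm, lying.
- chisel: Bystander: driver with a wooden handle, lying.
- glue: Bystander: white bottle, 60 mm diameter, 140 mm tall.
- tin: Bystander: plain tin, 72 mm diameter, 75 mm tall.
- wood_plane: Bystander: wooden hand plane, 180 x 55 mm, 60 mm tall, lying.
There are look-alikes about, which are no part of the job. What is shaped like the stand but red is not meant.

How it is judged:
On the way, in this order (a step that is already met when the one before it is completed fails the run):
1. the lever stands in the marked notch (value of joint lever between 0.86 and 1.04 rad and velocity of joint lever between -0.1 and 0.1 rad/s), for 0.3 s.
2. the gauge rod is in the tube with its collar against the mouth (x of gauge_tip in the frame of tube_mouth between 0.0775 and 0.083 m and distance between gauge and tube_mouth below 0.004 m and angle between the x axis of gauge and the x axis of jig, either way round below 0.06 rad and contact force between the fingers and gauge above 2 N and value of joint lever between 0.86 and 1.04 rad), for 0.15 s.
3. the rod is drawn right out of the tube, still held (x of gauge_tip in the frame of tube_mouth below -0.005 m and contact force between the fingers and gauge above 2 N), for 0.1 s.
At the end, for the whole second after the job is handed in: Rod held in the fingers (over 2 N), level within 8 degrees, still (30 mm/s, 0.15 rad/s), tip within 30 mm horizontally of the middle of the white plate and 15 to 80 mm above it, not touching jig, rack or stand; lever still at 0.86 to 1.04 rad (value of joint lever between 0.86 and 1.04 rad and contact force between the fingers and gauge above 2 N and contact force between gauge and jig below 0.1 N and contact force between gauge and rack below 0.1 N and contact force between gauge and stand below 0.1 N and horizontal distance between gauge_tip and plate_top below 0.03 m and z of gauge_tip in the frame of plate_top between 0.015 and 0.08 m and angle between gauge's own x axis and vertical between 1.432 and 1.71 rad and linear speed of gauge below 0.03 m/s and angular speed of gauge below 0.15 rad/s); the arm keeps its last pose, push and grip.
It fails at once if a bystander is moved by more than 30 mm (distance of any of offcut, dowel, try_square, chisel, glue, tin, wood_plane from where it was at the start of the episode above 0.03 m).
It also fails if it takes over 72 s, if anything falls off the work surface, if the arm or the gripper's body presses on something with over 40 N, if the wrist force passes 120 N, or if a joint passes its speed limit or range.

## Working session

There is one attempt and no reset: what is moved stays moved. The work goes in short steps, Python scripts to look and compute and a tool call to move; the robot and the scene stay as the last step left them, time stands still between calls to the robot, and variables do not carry over. Pictures are saved under pics/ and viewed, at most 14 in all, crops included, and the job is handed in when it is done.

Besides the shell and the picture viewer there is one more tool, called after "Request:" by a JSON object that holds its "method" and its "body", one argument or row to a line. send_rows: Moves the arm, as the interface text tells. Its arguments: {"type":"object","properties":{"increments":{"type":"array","items":{"type":"object","properties":{"dx":{"type":"number"},"dy":{"type":"number"},"dz":{"type":"number"},"roll":{"type":"number"},"claw":{"type":"number"}}}},"grip_force":{"type":"number"}},"required":["increments"]}

```bash
mkdir -p pics; ls
cat > h.py <<'E'
import numpy as np, cv2
from workcell import get_state, read_camera, hand_in
def cam(n):
    c=read_camera(n); c['K']=np.array([[c['fx'],0,c['cx']],[0,c['fy'],c['cy']],[0,0,1.]]); c['D']=np.array(c['dist_coeffs'],float); c['T']=np.array(c['world_to_cam']); c['image']=np.array(c['image']); return c
def ray(c,uv):
    p=cv2.undistortPoints(np.array([[uv]],float),c['K'],c['D'])[0,0]
    R=c['T'][:3,:3]; o=-R.T@c['T'][:3,3]; d=R.T@np.array([p[0],-p[1],-1.]); return o,d/np.linalg.norm(d)
def onz(c,uv,z):
    o,d=ray(c,uv); return o+d*(z-o[2])/d[2]
def tri(c1,a,c2,b):
    o1,d1=ray(c1,a);o2,d2=ray(c2,b)
    s=np.linalg.lstsq(np.c_[d1,-d2],o2-o1,rcond=None)[0]; p,q=o1+s[0]*d1,o2+s[1]*d2
    return (p+q)/2,np.linalg.norm(p-q)
def proj(c,P):
    q=(c['T']@np.r_[P,1])[:3]; return cv2.projectPoints(np.array([[q[0],-q[1],-q[2]]]),np.zeros(3),np.zeros(3),c['K'],c['D'])[0].ravel()
E
python3 - <<'E'
from h import *
import pickle
for n in ('scene','top'):
    c=cam(n); pickle.dump(c,open(n+'.pkl','wb')); cv2.imwrite(f'pics/{n}0.png',cv2.resize(c['image'],(800,600),interpolation=cv2.INTER_CUBIC))
    print(n,(-c['T'][:3,:3].T@c['T'][:3,3]).round(3),c['fx'])
print(get_state())
E
```

```text
pics
scene [1.11  0.483 0.83 ] 400.4665215584626
top [ 0.275 -0.065  1.401] 392.59690442400756
{'clock': 0.1, 'joint_pos': array([ 1.07639235e+00,  3.13898805e-01,  4.50981051e-02,  1.30362749e+00,
       -3.77555314e-05,  1.43120221e+00]), 'qvel': array([-0.00073611, -0.00202476,  0.00118334,  0.00040448, -0.00033806,
       -0.00037429]), 'tau': array([ 3.07272472e-03, -4.81723630e+01,  2.99245512e+01,  1.27651435e-02,
       -1.09335576e-04, -7.73108638e-06]), 'tcp_pos': array([0.19955531, 0.53876449, 0.23051539]), 'orientation': array([-2.36401486e-04,  1.76475753e-01,  9.84304649e-01, -7.81160271e-04]), 'wrist_force': array([-0.04892307, -0.00797967,  0.1710971 ]), 'ft_torque': array([ 0.00935741,  0.01552237, -0.03113048]), 'grip_force': 0.0, 'finger_gap': 0.08488871955916186}
```

View pics/scene0.png

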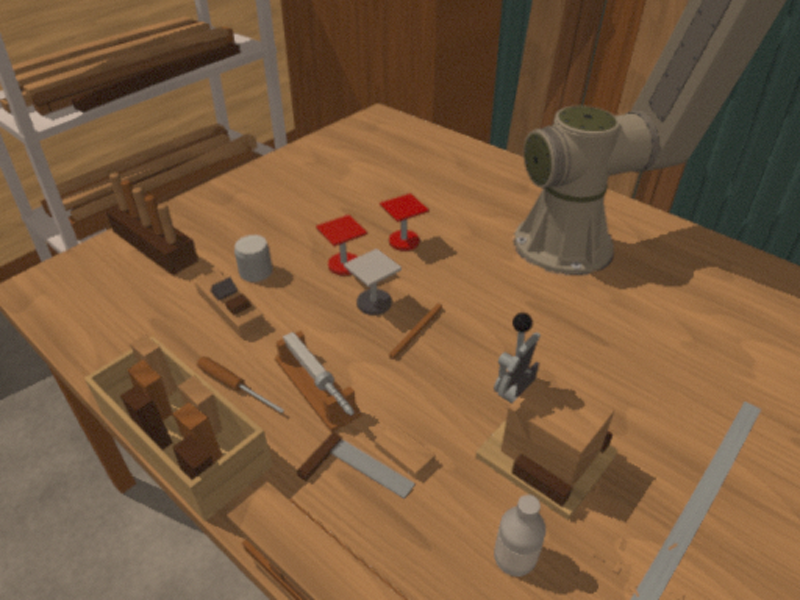

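View pics/top0.png

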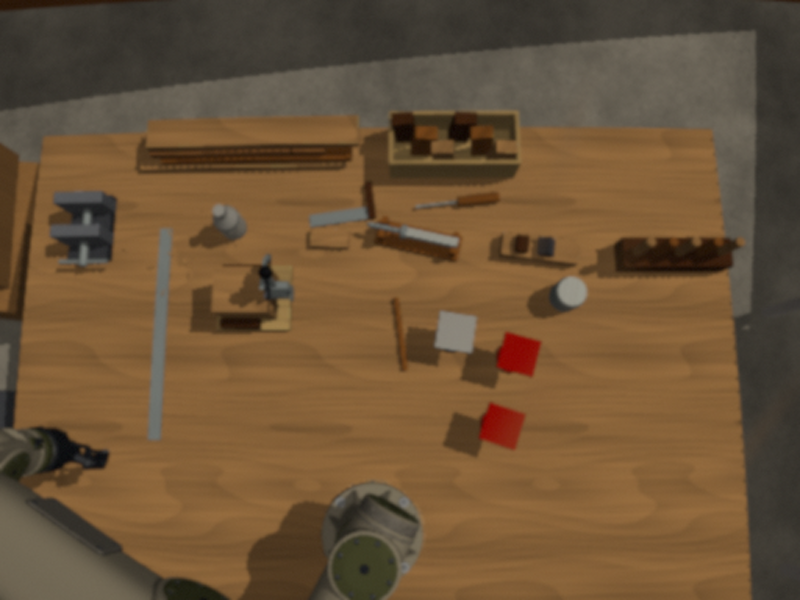

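Scene and top views: the jig is around (250,295) in top with its tube mouth facing right (world -y), knob (265,270). The gauge in its rack runs from the tip (370,225) to the handle end (458,240), and the white plate is at (456,332). Next I'll zoom in for exact pixels.

Run:
```python
from h import *
import pickle
t=pickle.load(open('top.pkl','rb'))['image'];s=pickle.load(open('scene.pkl','rb'))['image']
def crop(im,x,y,w,h,k):
    o=cv2.resize(im[y:y+h,x:x+w],None,fx=k,fy=k,interpolation=cv2.INTER_CUBIC)
    for i in range(0,w,10): cv2.line(o,(i*k,0),(i*k,6 if i%50 else 14),(0,255,0),1); cv2.putText(o,str(x+i),(i*k,18),0,.28,(0,255,0),1) if i%20==0 else 0
    for i in range(0,h,10): cv2.line(o,(0,i*k),(6,i*k),(0,255,0),1); cv2.putText(o,str(y+i),(8,i*k+3),0,.28,(0,255,0),1) if i%20==0 else 0
    return o
a=crop(t,128,150,66,66,6);b=crop(s,290,190,110,140,4);c=crop(t,230,130,70,40,5)
o=np.zeros((600,800,3),np.uint8); o[:396,:396]=a; o[:560,400:800]=b[:, :400]; o[398:598,:350]=c
cv2.imwrite('pics/z.png',o)
```

```text
(no output)
```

View pics/z.png

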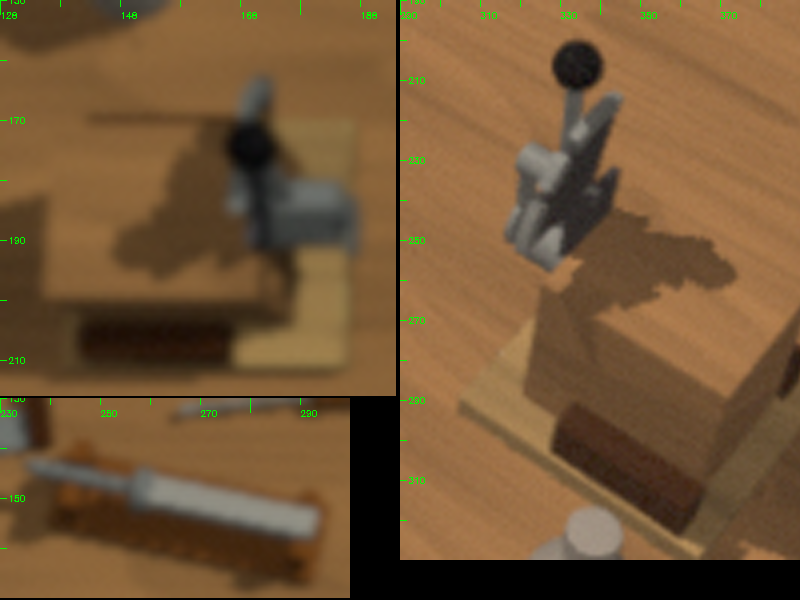

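Run:
```python
from h import *
import pickle
t=pickle.load(open('top.pkl','rb'));s=pickle.load(open('scene.pkl','rb'))
def blob(c,m,box):
    x,y,w,h=box; q=np.zeros(m.shape,np.uint8); q[y:y+h,x:x+w]=m[y:y+h,x:x+w]*255
    cs=max(cv2.findContours(q,0,2)[0],key=cv2.contourArea); return cs
def hsv(c): return [cv2.cvtColor(c['image'],cv2.COLOR_BGR2HSV)[...,i].astype(int) for i in range(3)]
H,S,V=hsv(t);H2,S2,V2=hsv(s)
k1=cv2.minEnclosingCircle(blob(t,V<35,(163,168,14,12)));k2=cv2.minEnclosingCircle(blob(s,V2<45,(325,195,20,20)))
print(k1,k2,'knob',tri(t,k1[0],s,k2[0]))
m=(S<70)
r=cv2.minAreaRect(blob(t,m&(V>70),(228,135,75,30)));print('rod',r)
cs=blob(t,m&(V>70),(228,135,75,30))[:,0].astype(float)
W=np.array([onz(t,p,.05) for p in cs])[:,:2]
vx,vy,x0,y0=cv2.fitLine(W.astype(np.float32),2,0,.01,.01).ravel();d=np.array([vx,vy]);pr=(W-[x0,y0])@d
print('axis',d,'ends',np.r_[x0,y0]+pr.min()*d,np.r_[x0,y0]+pr.max()*d,np.ptp(pr))
p=blob(t,(S<60)&(V>110),(270,190,40,40));print('plate',cv2.minAreaRect(p),onz(t,cv2.minAreaRect(p)[0],.098))
p2=blob(s,(S2<60)&(V2>110),(215,155,45,30));print(cv2.minAreaRect(p2),onz(s,cv2.minAreaRect(p2)[0],.098))
for n,c,uv,z in [('base f +x',t,(187,170),.018),('base f -x',t,(185.5,211.5),.018),('base b -x',t,(140,212),.018),
 ('base s f+x',s,(304.5,292),.018),('block s f+x',s,(326,261.5),.125),('block s b+x',s,(370,289.5),.125),('block t b-x',t,(135.5,199.5),.125),
 ('tube top f',t,(187,186),.11),('blk -x front',t,(172.5,200),.125)]: print(n,onz(c,uv,z).round(4))
```

```text
((169.5, 175.0), 4.272101879119873) ((333.75, 206.0), 5.483028411865234) knob (array([0.5311271 , 0.19580903, 0.24737182]), np.float64(0.0017495989191560091))
rod ((264.1534118652344, 148.86460876464844), (57.48693084716797, 7.039216041564941), 13.5704345703125)
axis [0.22415414 0.9745537 ] ends [ 0.64414816 -0.19436094] [0.69011226 0.00547693] 0.20505578580231915
plate ((291.4864807128906, 212.08106994628906), (24.00225067138672, 23.344655990600586), 9.462321281433105) [ 0.43440204 -0.18306151  0.098     ]
((238.47999572753906, 170.64002990722656), (18.432708740234375, 30.947546005249023), 67.16634368896484) [ 0.43905454 -0.17744414  0.098     ]
base f +x [0.5996 0.185  0.018 ]
base f -x [0.448  0.1866 0.018 ]
base b -x [0.4466 0.3515 0.018 ]
base s f+x [0.6084 0.1961 0.018 ]
block s f+x [0.5767 0.2221 0.125 ]
block s b+x [0.5791 0.3364 0.125 ]
block t b-x [0.4753 0.3364 0.125 ]
tube top f [0.5228 0.1669 0.11  ]
blk -x front [0.473  0.2115 0.125 ]
```

Request:
{"method": "send_rows", "body": {
  "increments": [
    {"dx": 1, "dy": -1, "dz": 1.5, "roll": 0.5, "claw": 1},
    {"dx": 2.6, "dy": -2.7, "dz": 2.6, "roll": 1, "claw": 1},
    {"dx": 4.2, "dy": -4.3, "dz": 3.6, "roll": 1.5, "claw": 1},
    {"dx": 5.8, "dy": -6, "dz": 3.6, "roll": 2, "claw": 1},
    {"dx": 7, "dy": -7.2, "dz": 3.6, "roll": 2.54, "claw": 1}
  ]
}}

```text
clock: 0.72
tcp_pos: [0.3762, 0.3574, 0.3215]
orientation: [0.0, -0.0, 1.0, 0.0]
wrist_force: [0.9, -0.3, -0.6]
finger_gap: 0.0853
grip_force: 0.0
```

Request:
{"method": "send_rows", "body": {
  "increments": [
    {"dx": 1.6, "dy": -1.6},
    {"dx": 3.2, "dy": -3.3},
    {"dx": 4.6, "dy": -4.8},
    {"dx": 5.8, "dy": -6.2},
    {"dx": 6.26, "dy": -6.5}
  ]
}}

```text
schema error: expected keys dx, dy, dz, roll, claw
```

Run:
```python
from h import *
import pickle
c=cam('wrist');pickle.dump(c,open('w1.pkl','wb'))
s=get_state();print(s['tcp_pos'],s['orientation'],s['finger_gap'],(-c['T'][:3,:3].T@c['T'][:3,3]))
cv2.imwrite('pics/w1.png',c['image'])
print(proj(c,[.531,.196,.2475]))
```

```text
[0.37905374 0.35481832 0.3210266 ] [ 9.87686162e-04 -3.16641595e-05  9.99998778e-01 -1.21113693e-03] 0.08520064388237651 [0.30146552 0.3571959  0.46449353]
[ 94.14750687 343.00503199]
```

View pics/w1.png

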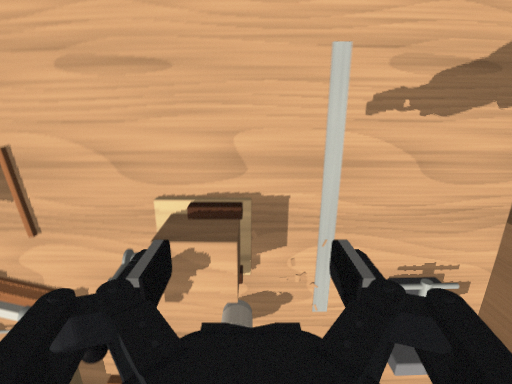

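The wrist picture shows the block top (195,260), its base (200,205) and the fingers at (150,270) and (350,270). I'll move on nearer the jig.

Request:
{"method": "send_rows", "body": {
  "increments": [
    {"dx": 0, "dy": -1.6, "dz": 0, "roll": 0, "claw": 1},
    {"dx": 0.5, "dy": -3.3, "dz": 0, "roll": 0, "claw": 1},
    {"dx": 1.2, "dy": -5, "dz": 0, "roll": 0, "claw": 1},
    {"dx": 2, "dy": -6.4, "dz": 0, "roll": 0, "claw": 1},
    {"dx": 2, "dy": -6.4, "dz": 0, "roll": 0, "claw": 1}
  ]
}}

```text
clock: 1.4
tcp_pos: [0.4255, 0.1974, 0.3209]
orientation: [-0.0, 0.002, 1.0, -0.0]
wrist_force: [-0.1, 1.3, -1.3]
finger_gap: 0.085
grip_force: 0.0
```

Run:
```python
from h import *
import pickle
c=cam('wrist');pickle.dump(c,open('w2.pkl','wb'))
s=get_state();print(s['tcp_pos'],s['orientation'],s['finger_gap'],(-c['T'][:3,:3].T@c['T'][:3,3]))
cv2.imwrite('pics/w2.png',cv2.resize(c['image'][60:384,100:412],None,fx=1.85,fy=1.85,interpolation=2))
print(proj(c,[.531,.196,.2475]))
```

```text
[0.42490438 0.19850943 0.32092559] [-5.07480590e-04  1.50670081e-03  9.99998733e-01  7.80004094e-05] 0.0854531354401987 [0.35100862 0.19768891 0.46392771]
[249.80017442 306.00304437]
```

View pics/w2.png

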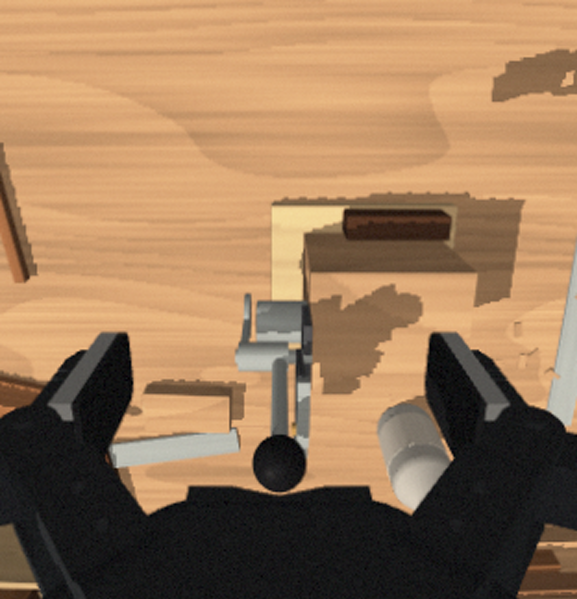

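The wrist view shows the knob at crop (279,463), the tube top from (256,303) to (303,345), the shutter at (248,325), and the block's -x top edge running (305,270)-(475,272).

Run:
```python
from h import *
import pickle
t=pickle.load(open('top.pkl','rb'));s=pickle.load(open('scene.pkl','rb'));w=pickle.load(open('w2.pkl','rb'))
f=lambda u,v:(100+u/1.85,60+v/1.85)
kw=f(279,463)
print('knob',tri(w,kw,s,(333.75,206)),tri(w,kw,t,(169.5,175)),onz(w,kw,.249))
for n,u,v,z in [('blk f-x',305,271,.125),('blk b-x',476,272,.125),('base f-x',272,205,.018),('base b-x',458,207,.018),('base f',272,290,.018),
 ('tube -x edge',275,303,.1),('mouth',256,310,.112),('tube root',303,310,.112),('shutter',248,300,.1),('boss tip',237,357,.155),('boss top edge',265,345,.155),('boss low',265,370,.155),('lever mid',279,400,.2)]:
    print(n,onz(w,f(u,v),z).round(4))
g=cv2.cvtColor(w['image'],cv2.COLOR_BGR2GRAY)
print(g[150:240,262].tolist())
print(g[228,225:275].tolist())
```

```text
knob (array([0.53411023, 0.19665657, 0.24986518]), np.float64(0.0006242883369115013)) (array([0.52956696, 0.19601636, 0.25432416]), np.float64(0.0021070969789886707)) [0.5347134  0.19694826 0.249     ]
blk f-x [0.4745 0.2158 0.125 ]
blk b-x [0.476  0.3385 0.125 ]
base f-x [0.4502 0.1912 0.018 ]
base b-x [0.4527 0.3596 0.018 ]
base f [0.5325 0.1904 0.018 ]
tube -x edge [0.5101 0.194  0.1   ]
mouth [0.5105 0.1797 0.112 ]
tube root [0.5107 0.2153 0.112 ]
shutter [0.5074 0.173  0.1   ]
boss tip [0.5262 0.1682 0.155 ]
boss top edge [0.517  0.1875 0.155 ]
boss low [0.5364 0.1873 0.155 ]
lever mid [0.5301 0.197  0.2   ]
[172, 172, 169, 164, 163, 164, 175, 184, 184, 182, 179, 179, 180, 181, 179, 183, 148, 112, 110, 100, 98, 162, 207, 214, 217, 218, 219, 215, 216, 216, 217, 214, 211, 207, 204, 204, 205, 209, 207, 208, 210, 211, 210, 209, 208, 206, 205, 202, 199, 200, 160, 123, 124, 124, 126, 171, 200, 198, 200, 202, 201, 204, 204, 204, 207, 207, 207, 209, 208, 208, 203, 203, 151, 86, 93, 92, 97, 99, 106, 105, 108, 113, 113, 115, 116, 109, 109, 107, 110, 147]
[181, 181, 182, 181, 184, 184, 179, 167, 162, 135, 100, 177, 180, 155, 150, 144, 126, 126, 127, 125, 112, 114, 111, 110, 111, 109, 109, 110, 110, 107, 113, 113, 110, 112, 111, 111, 108, 106, 60, 39, 37, 40, 57, 107, 113, 111, 112, 113, 112, 111]
```

Request:
{"method": "send_rows", "body": {
  "increments": [
    {"dx": 1.5, "dy": 0, "dz": 0, "roll": 0, "claw": 1},
    {"dx": 3, "dy": 0, "dz": 0, "roll": 0, "claw": 1},
    {"dx": 4.36, "dy": -0.05, "dz": 0, "roll": 0, "claw": 1},
    {"dx": 4.36, "dy": -0.05, "dz": -1.7, "roll": 0, "claw": 0.4},
    {"dx": 4.36, "dy": -0.05, "dz": -3.45, "roll": 0, "claw": 0}
  ]
}}

```text
clock: 2.08
tcp_pos: [0.534, 0.1996, 0.2339]
orientation: [0.0, -0.001, 1.0, 0.0]
wrist_force: [0.8, 0.0, 0.4]
finger_gap: 0.0513
grip_force: 0.0
```

Request:
{"method": "send_rows", "body": {
  "grip_force": 20,
  "increments": [
    {"dx": 0, "dy": 0, "dz": 0, "roll": 0, "claw": 0},
    {"dx": 0, "dy": 0, "dz": 0, "roll": 0, "claw": -0.3},
    {"dx": 0, "dy": 0, "dz": 0, "roll": 0, "claw": -0.6},
    {"dx": 0, "dy": 0, "dz": 0, "roll": 0, "claw": -0.6},
    {"dx": 0, "dy": 0, "dz": 0, "roll": 0, "claw": -0.6}
  ]
}}

```text
clock: 2.7
tcp_pos: [0.5338, 0.1972, 0.2367]
orientation: [0.0, 0.0, 1.0, -0.001]
wrist_force: [-2.3, -4.8, -3.4]
finger_gap: 0.0262
grip_force: 20.1
```

Request:
{"method": "send_rows", "body": {
  "grip_force": 25,
  "increments": [
    {"dx": 0.64, "dy": 0, "dz": -0.11, "roll": 0, "claw": -0.6},
    {"dx": 1.24, "dy": 0, "dz": -0.32, "roll": 0, "claw": -0.6},
    {"dx": 1.84, "dy": 0, "dz": -0.65, "roll": 0, "claw": -0.6},
    {"dx": 2.37, "dy": 0, "dz": -1.09, "roll": 0, "claw": -0.6},
    {"dx": 2.79, "dy": 0, "dz": -1.58, "roll": 0, "claw": -0.6}
  ]
}}

```text
clock: 3.32
tcp_pos: [0.606, 0.1967, 0.1992]
orientation: [0.003, 0.001, 1.0, -0.001]
wrist_force: [-0.6, -8.0, 3.6]
finger_gap: 0.0263
grip_force: 26.7
```

Request:
{"method": "send_rows", "body": {
  "increments": [
    {"dx": 0, "dy": 0, "dz": 0, "roll": 0, "claw": -0.6},
    {"dx": 0, "dy": 0, "dz": 0, "roll": 0, "claw": -0.6},
    {"dx": 0, "dy": 0, "dz": 0, "roll": 0, "claw": -0.6},
    {"dx": 0, "dy": 0, "dz": 0, "roll": 0, "claw": -0.6},
    {"dx": 0, "dy": 0, "dz": 0, "roll": 0, "claw": -0.6}
  ]
}}

```text
clock: 3.95
tcp_pos: [0.6063, 0.1967, 0.1989]
orientation: [0.003, 0.001, 1.0, -0.001]
wrist_force: [2.2, -6.5, 0.2]
finger_gap: 0.0262
grip_force: 26.5
```

Run:
```python
from h import *
import pickle
c=cam('scene');pickle.dump(c,open('s2.pkl','wb'))
s=get_state();print(s['tcp_pos'],s['finger_gap'],s['grip_force'],s['wrist_force'])
for th in (.08,.86,.95,1.04): print(th,proj(c,[.5265+.095*np.sin(th),.197,.155+.095*np.cos(th)]))
cv2.imwrite('pics/s2.png',cv2.resize(c['image'][150:300,270:420],None,fx=4,fy=4,interpolation=2))
```

```text
[0.60628612 0.19670892 0.19887768] 0.026417169068921536 26.498939394950867 [ 3.47886264 -6.05943396 -0.09063609]
0.08 [334.01250701 206.19185879]
0.86 [315.23122763 233.47443209]
0.95 [313.47533376 237.07035208]
1.04 [311.87761277 240.62875551]
```

View pics/s2.png

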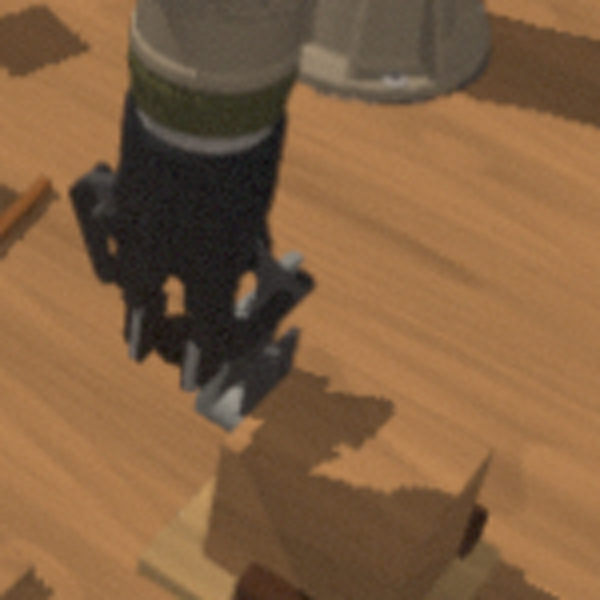

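The knob is held between the pads, though x suggests about 1.0 rad. I'll ease back 2.5 mm, release and check.

Request:
{"method": "send_rows", "body": {
  "increments": [
    {"dx": -0.1, "dy": 0, "dz": 0.06, "roll": 0, "claw": -0.6},
    {"dx": -0.1, "dy": 0, "dz": 0.06, "roll": 0, "claw": -0.6},
    {"dx": -0.1, "dy": 0, "dz": 0.06, "roll": 0, "claw": -0.6},
    {"dx": -0.1, "dy": 0, "dz": 0.06, "roll": 0, "claw": 0},
    {"dx": -0.1, "dy": 0, "dz": 0.06, "roll": 0, "claw": 0.2}
  ]
}}

```text
clock: 4.62
tcp_pos: [0.6017, 0.1986, 0.1986]
orientation: [0.001, -0.0, 1.0, 0.001]
wrist_force: [-0.0, 0.6, -0.1]
finger_gap: 0.0513
grip_force: 0.0
```

Request:
{"method": "send_rows", "body": {
  "increments": [
    {"dx": 0, "dy": 0, "dz": 0, "roll": 0, "claw": 0.2},
    {"dx": 0, "dy": 0, "dz": 1.5, "roll": 0, "claw": 0.5},
    {"dx": -1, "dy": 0, "dz": 3.5, "roll": 0, "claw": 1},
    {"dx": -3, "dy": 0, "dz": 5, "roll": 0, "claw": 1},
    {"dx": -5, "dy": 0, "dz": 5, "roll": 0, "claw": 1}
  ]
}}

```text
clock: 5.25
tcp_pos: [0.4763, 0.1985, 0.3255]
orientation: [0.003, 0.0, 1.0, 0.001]
wrist_force: [-0.7, 0.6, -0.2]
finger_gap: 0.0851
grip_force: 0.0
```

Request:
{"method": "send_rows", "body": {
  "increments": [
    {"dx": -1.5, "dy": 0, "dz": 0, "roll": 0, "claw": 1},
    {"dx": -3, "dy": 0, "dz": 0, "roll": 0, "claw": 1},
    {"dx": -3, "dy": 0, "dz": 0, "roll": 0, "claw": 1},
    {"dx": -3, "dy": 0, "dz": 0, "roll": 0, "claw": 1},
    {"dx": -3, "dy": 0, "dz": 0, "roll": 0, "claw": 1}
  ]
}}

```text
clock: 5.88
tcp_pos: [0.4019, 0.1981, 0.3219]
orientation: [0.0, 0.0, 1.0, 0.0]
wrist_force: [0.6, 0.7, 0.7]
finger_gap: 0.0855
grip_force: 0.0
```

Run:
```python
from h import *
import pickle
c=cam('wrist');s=cam('scene');pickle.dump((c,s),open('p3.pkl','wb'))
print(get_state()['tcp_pos'])
def blob(im,thr,box):
    x,y,w,h=box;q=np.zeros(im.shape[:2],np.uint8);q[y:y+h,x:x+w]=(im[y:y+h,x:x+w].max(2)<thr)*255
    return cv2.minEnclosingCircle(max(cv2.findContours(q,0,2)[0],key=cv2.contourArea))
ks=blob(s['image'],45,(300,222,30,30));print(ks)
for th in (.86,.95,1.04): print(th,proj(s,[.5265+.095*np.sin(th),.197,.155+.095*np.cos(th)]),proj(c,[.5265+.095*np.sin(th),.197,.155+.095*np.cos(th)]))
a=cv2.resize(c['image'],(512,384));b=cv2.resize(s['image'][190:286,280:350],(280,384),interpolation=2)
cv2.imwrite('pics/p3.png',np.hstack([a,b]))
```

```text
[0.40176435 0.19794175 0.32168714]
((315.452392578125, 233.0238037109375), 5.54775857925415)
0.86 [315.23122763 233.47443209] [249.93774805 351.22446014]
0.95 [313.47533376 237.07035208] [249.95599546 349.91015775]
1.04 [311.87761277 240.62875551] [249.9733278  347.96990012]
```

View pics/p3.png

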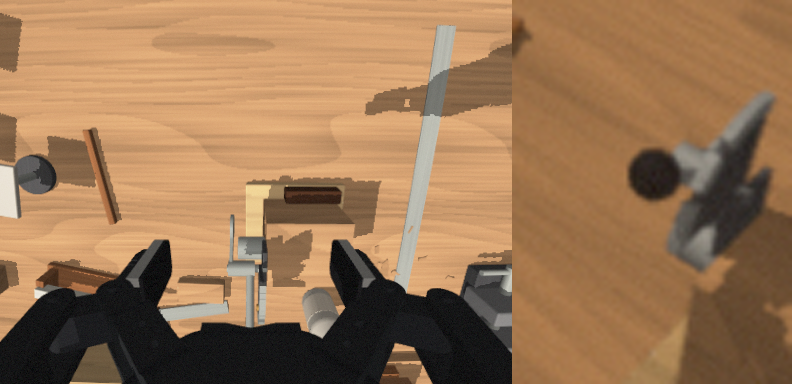

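Knob now at scene (315.4,233), which is roughly 0.86 rad and on the lower edge of the range. I'll regrip and nudge it 0.09 rad further.

Request:
{"method": "send_rows", "body": {
  "increments": [
    {"dx": 2, "dy": 0, "dz": 0, "roll": 0, "claw": 1},
    {"dx": 4, "dy": 0, "dz": 0, "roll": 0, "claw": 1},
    {"dx": 6, "dy": 0, "dz": 0, "roll": 0, "claw": 1},
    {"dx": 7.9, "dy": -0.04, "dz": -0.5, "roll": 0, "claw": 1},
    {"dx": 7.9, "dy": -0.04, "dz": -2, "roll": 0, "claw": 0.6}
  ]
}}

```text
clock: 6.6
tcp_pos: [0.6041, 0.1965, 0.2705]
orientation: [0.002, 0.001, 1.0, 0.0]
wrist_force: [-0.3, 0.1, -0.7]
finger_gap: 0.0701
grip_force: 0.0
```

Request:
{"method": "send_rows", "body": {
  "increments": [
    {"dx": 0, "dy": 0, "dz": -1.5, "roll": 0, "claw": 0.3},
    {"dx": 0, "dy": 0, "dz": -2.9, "roll": 0, "claw": 0},
    {"dx": 0, "dy": 0, "dz": -2.9, "roll": 0, "claw": -0.3},
    {"dx": 0, "dy": 0, "dz": -2.9, "roll": 0, "claw": -0.6},
    {"dx": 0, "dy": 0, "dz": -2.9, "roll": 0, "claw": -0.6}
  ]
}}

```text
clock: 7.22
tcp_pos: [0.5961, 0.1966, 0.1988]
orientation: [-0.003, 0.0, 1.0, -0.0]
wrist_force: [-5.5, -1.3, -9.6]
finger_gap: 0.0267
grip_force: 25.1
```

Request:
{"method": "send_rows", "body": {
  "grip_force": 35,
  "increments": [
    {"dx": 0, "dy": 0, "dz": 0, "roll": 0, "claw": -0.6},
    {"dx": 0.1, "dy": 0, "dz": -0.12, "roll": 0, "claw": -0.6},
    {"dx": 0.22, "dy": 0, "dz": -0.27, "roll": 0, "claw": -0.6},
    {"dx": 0.22, "dy": 0, "dz": -0.27, "roll": 0, "claw": -0.6},
    {"dx": 0.22, "dy": 0, "dz": -0.27, "roll": 0, "claw": -0.6}
  ]
}}

```text
clock: 7.85
tcp_pos: [0.6013, 0.1966, 0.1925]
orientation: [-0.003, -0.0, 1.0, -0.0]
wrist_force: [-7.1, -1.4, -6.7]
finger_gap: 0.0257
grip_force: 35.1
```

Request:
{"method": "send_rows", "body": {
  "increments": [
    {"dx": 0, "dy": 0, "dz": 0, "roll": 0, "claw": -0.2},
    {"dx": 0, "dy": 0, "dz": 0, "roll": 0, "claw": 0.2},
    {"dx": 0, "dy": 0, "dz": 0, "roll": 0, "claw": 0.4},
    {"dx": 0, "dy": 0, "dz": 1.5, "roll": 0, "claw": 0.6},
    {"dx": -1, "dy": 0, "dz": 3.5, "roll": 0, "claw": 1}
  ]
}}

```text
clock: 8.48
tcp_pos: [0.5794, 0.1966, 0.2799]
orientation: [-0.001, 0.001, 1.0, -0.0]
wrist_force: [0.6, 0.3, 0.4]
finger_gap: 0.0836
grip_force: 0.0
```

Request:
{"method": "send_rows", "body": {
  "increments": [
    {"dx": -1.5, "dy": -1, "dz": 1, "roll": 0, "claw": 1},
    {"dx": -3, "dy": -2, "dz": 1, "roll": 0, "claw": 1},
    {"dx": -4, "dy": -3, "dz": 1, "roll": 0, "claw": 1},
    {"dx": -4, "dy": -4, "dz": 1, "roll": 0, "claw": 1},
    {"dx": -4, "dy": -4, "dz": 1, "roll": 0, "claw": 1}
  ]
}}

```text
clock: 9.1
tcp_pos: [0.4793, 0.0959, 0.3064]
orientation: [0.001, 0.001, 1.0, 0.0]
wrist_force: [0.1, -0.7, 0.4]
finger_gap: 0.0854
grip_force: 0.0
```

```bash
cat > lev.py <<'E'
from h import *
def lever(s):
    x,y,w,h=(300,222,30,30);q=np.zeros(s['image'].shape[:2],np.uint8);q[y:y+h,x:x+w]=(s['image'][y:y+h,x:x+w].max(2)<45)*255
    k=cv2.minEnclosingCircle(max(cv2.findContours(q,0,2)[0],key=cv2.contourArea))
    o,d=ray(s,k[0]);p=o+d*(.197-o[1])/d[1]
    return k,p,np.arctan2(p[0]-.5265,p[2]-.155),np.hypot(p[0]-.5265,p[2]-.155)
E
python3 - <<'E'
from lev import *
import pickle
print('old',lever(pickle.load(open('p3.pkl','rb'))[1]))
s=cam('scene');t=cam('top');pickle.dump((s,t),open('p4.pkl','wb'));print(lever(s));print(get_state()['tcp_pos'])
im=t['image'][155:205,150:200];cv2.imwrite('pics/p4.png',cv2.resize(np.hstack([im,s['image'][215:265,295:345]]),None,fx=6,fy=6,interpolation=2))
E
```

```text
old (((315.452392578125, 233.0238037109375), 5.54775857925415), array([0.59782962, 0.197     , 0.217818  ]), np.float64(0.8487628184551107), np.float64(0.0950474404537456))
(((314.1153869628906, 235.88461303710938), 5.235671520233154), array([0.60177572, 0.197     , 0.21227021]), np.float64(0.9204151907349168), np.float64(0.09458493898342944))
[0.47947541 0.09708288 0.30584715]
```

The lever is at about 0.92 rad with radius 94.6 mm, which is consistent. On to the rod.

Request:
{"method": "send_rows", "body": {
  "increments": [
    {"dx": 1.3, "dy": -1.3, "dz": 0, "roll": 1.2, "claw": 1},
    {"dx": 2.8, "dy": -2.6, "dz": 0, "roll": 2.4, "claw": 1},
    {"dx": 4.3, "dy": -3.8, "dz": 0, "roll": 3.6, "claw": 1},
    {"dx": 5.8, "dy": -5.2, "dz": 0, "roll": 4.8, "claw": 1},
    {"dx": 7.1, "dy": -6.2, "dz": 0, "roll": 6, "claw": 1}
  ]
}}

```text
clock: 9.82
tcp_pos: [0.6584, -0.0585, 0.3045]
orientation: [-0.0, -0.409, 0.912, 0.0]
wrist_force: [0.7, 0.5, 0.7]
finger_gap: 0.0853
grip_force: 0.0
```

Request:
{"method": "send_rows", "body": {
  "increments": [
    {"dx": 0.64, "dy": -0.36, "dz": -0.6, "roll": 1.2, "claw": 1},
    {"dx": 0.64, "dy": -0.36, "dz": -1.3, "roll": 2.4, "claw": 1},
    {"dx": 0.64, "dy": -0.36, "dz": -2.2, "roll": 3.63, "claw": 1},
    {"dx": 0.64, "dy": -0.36, "dz": -2.2, "roll": 3.63, "claw": 1},
    {"dx": 0.64, "dy": -0.36, "dz": -2.2, "roll": 3.63, "claw": 1}
  ]
}}

```text
clock: 10.45
tcp_pos: [0.673, -0.0664, 0.2509]
orientation: [0.0, -0.622, 0.783, -0.0]
wrist_force: [0.5, 1.2, -0.0]
finger_gap: 0.0855
grip_force: 0.0
```

Run:
```python
from h import *
import pickle
c=cam('wrist');pickle.dump(c,open('w5.pkl','wb'));s=get_state();print(s['tcp_pos'],s['orientation'],s['joint_pos'],(-c['T'][:3,:3].T@c['T'][:3,3]))
for p in ([.690,.0055,.05],[.656,-.142,.05],[.643,-.198,.05]): print(proj(c,p))
cv2.imwrite('pics/w5.png',c['image'])
```

```text
[ 0.67318832 -0.06657     0.2514162 ] [ 5.03049020e-04 -6.22109700e-01  7.82929739e-01 -5.40734097e-04] [-2.17149503e-01  5.20628267e-01  4.07732612e-01  1.45642690e+00
  9.90347368e-05 -1.56001876e+00] [ 0.65602149 -0.13920096  0.39390839]
[250.25893886 222.59562144]
[249.95336268 106.4611793 ]
[249.8953051   54.61867852]
```

View pics/w5.png

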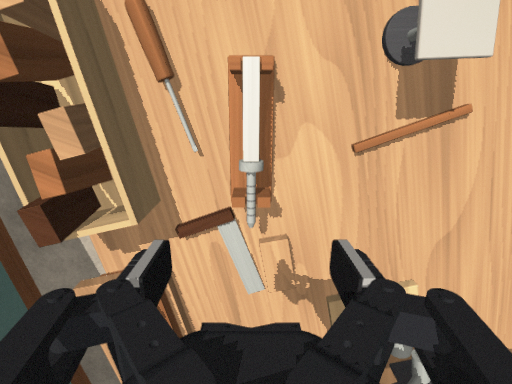

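The rod is upright in the picture: tip (251,226), collar front about (251,171), handle end (251,56). That agrees well with the prediction.

Run:
```python
from h import *
import pickle
c=pickle.load(open('w5.pkl','rb'));h=cv2.cvtColor(c['image'],cv2.COLOR_BGR2HSV)
m=((h[...,1]<60)&(h[...,2]>90)).astype(np.uint8);m[:,:230]=0;m[:,272:]=0;m[240:]=0
k=max(cv2.findContours(m,0,2)[0],key=cv2.contourArea)[:,0];print(k.min(0),k.max(0))
H=np.argwhere(m[60:155])+[60,0]
a=[np.mean(H[H[:,0]==r][:,1]) for r in range(60,155)];l=np.polyfit(range(60,155),a,1)
f=lambda r,z:onz(c,(np.polyval(l,r),r),z)
e=f(56.,.06);A=f(60,.06);B=f(154,.06);d=(B-A)/np.linalg.norm(B-A)
print('end',e,'dir',d,np.degrees(np.arctan2(d[1],d[0])),'grip from end',e+.057*d,'tip',onz(c,(251,226.5),.05),'grip from tip',onz(c,(251,226.5),.05)-.155*d, 'collar', onz(c,(251,172),.055))
w=(h[...,1]<40)&(h[...,2]>150);w[:,:418]=0;w[62:]=0
```

```text
[239  56] [262 227]
end [ 0.64248548 -0.19461672  0.06      ] dir [0.23080618 0.97299975 0.        ] 76.65546044065486 grip from end [ 0.65564143 -0.13915573  0.06      ] tip [0.69032681 0.01137167 0.05      ] grip from tip [ 0.65455186 -0.13944329  0.05      ] collar [ 0.6728188  -0.06405903  0.055     ]
```

Request:
{"method": "send_rows", "body": {
  "increments": [
    {"dx": -0.4, "dy": -1.5, "dz": 0, "roll": 0, "claw": 0.6},
    {"dx": -0.73, "dy": -2.9, "dz": -1, "roll": 0, "claw": 0.2},
    {"dx": -0.73, "dy": -2.9, "dz": -3, "roll": 0, "claw": 0.2},
    {"dx": -0.73, "dy": -2.9, "dz": -5, "roll": 0, "claw": 0.2},
    {"dx": -0.73, "dy": -2.9, "dz": -6.5, "roll": 0, "claw": 0.2}
  ]
}}

```text
clock: 11.12
tcp_pos: [0.6544, -0.1397, 0.0871]
orientation: [0.0, -0.622, 0.783, -0.0]
wrist_force: [-0.0, 0.0, 0.3]
finger_gap: 0.0514
grip_force: 0.0
```

Request:
{"method": "send_rows", "body": {
  "grip_force": 40,
  "increments": [
    {"dx": 0, "dy": 0, "dz": -1.3, "roll": 0, "claw": 0.2},
    {"dx": 0, "dy": 0, "dz": -2.3, "roll": 0, "claw": 0.2},
    {"dx": 0, "dy": 0, "dz": -2.3, "roll": 0, "claw": -0.2},
    {"dx": 0, "dy": 0, "dz": -2.3, "roll": 0, "claw": -0.8},
    {"dx": 0, "dy": 0, "dz": -2.3, "roll": 0, "claw": -0.8}
  ]
}}

```text
clock: 11.75
tcp_pos: [0.6554, -0.1399, 0.032]
orientation: [0.001, -0.623, 0.783, -0.001]
wrist_force: [1.7, -1.9, 2.3]
finger_gap: 0.0196
grip_force: 43.8
```

Request:
{"method": "send_rows", "body": {
  "grip_force": 60,
  "increments": [
    {"dx": 0, "dy": 0, "dz": 0, "roll": 0, "claw": -0.8},
    {"dx": 0, "dy": 0, "dz": 0, "roll": 0, "claw": -0.8},
    {"dx": 0, "dy": 0, "dz": 0, "roll": 0, "claw": -0.8},
    {"dx": 0, "dy": 0, "dz": 0, "roll": 0, "claw": -0.8},
    {"dx": 0, "dy": 0, "dz": 0.4, "roll": 0, "claw": -0.8}
  ]
}}

```text
clock: 12.38
tcp_pos: [0.6537, -0.1394, 0.0398]
orientation: [-0.0, -0.623, 0.782, 0.001]
wrist_force: [0.9, -0.9, -2.9]
finger_gap: 0.0191
grip_force: 59.3
```

Request:
{"method": "send_rows", "body": {
  "increments": [
    {"dx": 0, "dy": 0, "dz": 1, "roll": 0, "claw": -0.8},
    {"dx": 0, "dy": 0, "dz": 2.2, "roll": 0, "claw": -0.8},
    {"dx": 0, "dy": 0, "dz": 3.8, "roll": 0, "claw": -0.8},
    {"dx": -0.8, "dy": 0.5, "dz": 4.4, "roll": 0.3, "claw": -0.8},
    {"dx": -1.8, "dy": 1, "dz": 4.4, "roll": 0.7, "claw": -0.8}
  ]
}}

```text
clock: 13.0
tcp_pos: [0.6097, -0.1146, 0.152]
orientation: [0.001, -0.661, 0.751, -0.001]
wrist_force: [-1.1, 0.2, -3.2]
finger_gap: 0.0187
grip_force: 60.5
```

Request:
{"method": "send_rows", "body": {
  "increments": [
    {"dx": -1.1, "dy": 0.8, "dz": 0, "roll": 0.3, "claw": -0.8},
    {"dx": -2.2, "dy": 1.6, "dz": 0, "roll": 0.6, "claw": -0.8},
    {"dx": -3.2, "dy": 2.3, "dz": 0, "roll": 0.87, "claw": -0.8},
    {"dx": -3.4, "dy": 2.5, "dz": 0, "roll": 0.87, "claw": -0.8},
    {"dx": -3.4, "dy": 2.5, "dz": 0, "roll": 0.87, "claw": -0.8}
  ]
}}

```text
clock: 13.62
tcp_pos: [0.5244, -0.052, 0.1506]
orientation: [0.0, -0.705, 0.71, -0.0]
wrist_force: [-0.3, 0.3, -2.4]
finger_gap: 0.0191
grip_force: 60.4
```

Run:
```python
from lev import *
import pickle
c=cam('wrist');s=cam('scene');t=cam('top');pickle.dump((c,s,t),open('p6.pkl','wb'));st=get_state();print(st['tcp_pos'],st['orientation'],st['finger_gap'],st['grip_force']);print(lever(s))
p=st['tcp_pos']+[0,.155,.018];print(p)
for k in (c,s,t): print(proj(k,p))
o=np.zeros((600,800,3),np.uint8);o[:384,:512]=c['image'];o[386:586,:400]=cv2.resize(s['image'][195:275,250:410],(400,200),interpolation=2)
o[386:586,400:800]=cv2.resize(t['image'][160:220,160:280],(400,200),interpolation=2);cv2.imwrite('pics/p6.png',o)
```

```text
[ 0.52529008 -0.05269048  0.1503912 ] [ 1.02576299e-04 -7.04319605e-01  7.09882906e-01 -3.77860155e-04] 0.01922112727843699 60.428152084350586
(((314.0, 236.0), 5.385264873504639), array([0.60219321, 0.197     , 0.21225685]), np.float64(0.9231906813399217), np.float64(0.09490947856129496))
[0.52529008 0.10230952 0.1683912 ]
[250.83463943 449.46483551]
[298.32690497 211.46784551]
[203.84160745 181.70612261]
```

View pics/p6.png

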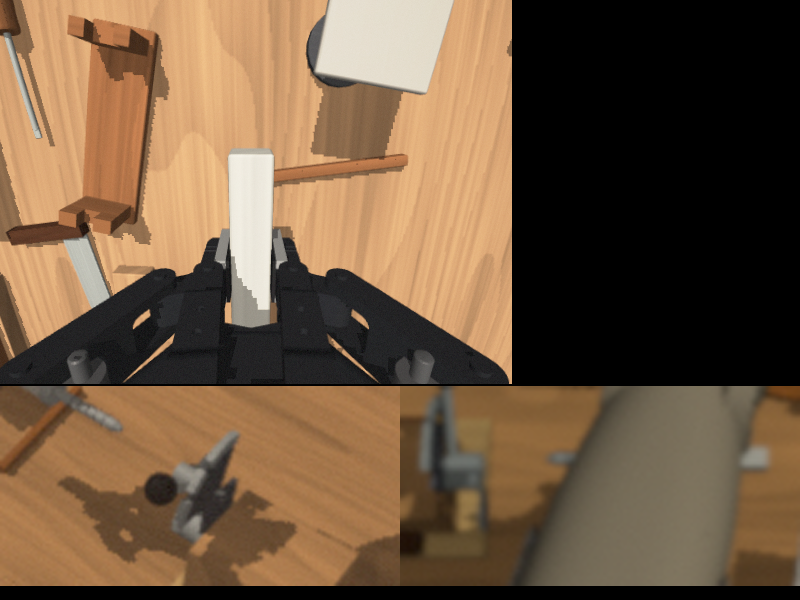

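The tip appears at scene (298,212) against a predicted (298.3,211.5), so the rod is held true. I'll lower it and bring the tip just short of the mouth.

Request:
{"method": "send_rows", "body": {
  "increments": [
    {"dx": 0, "dy": 0, "dz": -1.3, "roll": 0, "claw": -0.8},
    {"dx": 0, "dy": 0, "dz": -2.7, "roll": 0, "claw": -0.8},
    {"dx": 0, "dy": 0.6, "dz": -2.7, "roll": 0, "claw": -0.8},
    {"dx": 0, "dy": 1.6, "dz": -2.7, "roll": 0, "claw": -0.8},
    {"dx": 0, "dy": 2.2, "dz": -2.7, "roll": 0, "claw": -0.8}
  ]
}}

```text
clock: 14.4
tcp_pos: [0.5253, 0.0041, 0.084]
orientation: [0.001, -0.705, 0.709, -0.0]
wrist_force: [0.2, -0.1, -2.9]
finger_gap: 0.0193
grip_force: 60.3
```

Request:
{"method": "send_rows", "body": {
  "increments": [
    {"dx": 0, "dy": 0.2, "dz": 0, "roll": 0, "claw": -0.8},
    {"dx": 0, "dy": 0.2, "dz": 0, "roll": 0, "claw": -0.8},
    {"dx": 0, "dy": 0.2, "dz": 0, "roll": 0, "claw": -0.8},
    {"dx": 0, "dy": 0.2, "dz": 0, "roll": 0, "claw": -0.8},
    {"dx": 0, "dy": 0.2, "dz": 0, "roll": 0, "claw": -0.8}
  ]
}}

```text
clock: 15.02
tcp_pos: [0.5242, 0.0076, 0.0828]
orientation: [-0.0, -0.704, 0.71, 0.0]
wrist_force: [-0.4, -0.8, -2.3]
finger_gap: 0.0189
grip_force: 60.3
```

Run:
```python
from lev import *
import pickle
s=cam('scene');t=cam('top');st=get_state();print(st['tcp_pos'],st['orientation'],st['wrist_force']);print(lever(s))
p=st['tcp_pos']+[.002,.155,.018]
for n,k in (('s',s),('t',t)): print(p,proj(k,p),proj(k,[.527,.177,.1]))
cv2.imwrite('pics/p7.png',np.hstack([cv2.resize(s['image'][215:285,270:340],(400,400),interpolation=2),cv2.resize(t['image'][150:220,150:220],(400,400),interpolation=2)]))
```

```text
[0.52423714 0.00770928 0.0827632 ] [-8.29502867e-05 -7.04408113e-01  7.09795179e-01  8.55134656e-05] [ 0.10726923 -0.51155727 -2.60258385]
(((314.1363525390625, 235.86363220214844), 5.464112281799316), array([0.60169984, 0.197     , 0.21227269]), np.float64(0.919908284588405), np.float64(0.09452606845169613))
[0.52623714 0.16270928 0.1007632 ] [316.11653546 243.07399334] [320.76368291 246.36335941]
[0.52623714 0.16270928 0.1007632 ] [188.73377359 185.50827698] [184.59583063 185.35680399]
```

View pics/p7.png

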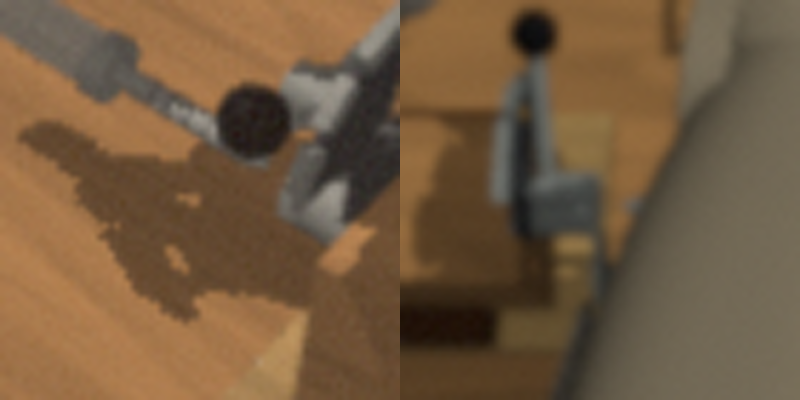

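The tip is at top (190.6,186.2), about level with the tube axis and perhaps 1–2 mm to -x. I'll enter slowly, watching the force.

Request:
{"method": "send_rows", "body": {
  "increments": [
    {"dx": 0.05, "dy": 0.2, "dz": 0, "roll": 0, "claw": -0.8},
    {"dx": 0.05, "dy": 0.45, "dz": 0, "roll": 0, "claw": -0.8},
    {"dx": 0.05, "dy": 0.7, "dz": 0, "roll": 0, "claw": -0.8},
    {"dx": 0.05, "dy": 0.95, "dz": 0, "roll": 0, "claw": -0.8},
    {"dx": 0.05, "dy": 1.1, "dz": 0, "roll": 0, "claw": -0.8}
  ]
}}

```text
clock: 15.75
tcp_pos: [0.5255, 0.0361, 0.0828]
orientation: [-0.0, -0.705, 0.709, 0.0]
wrist_force: [0.4, -0.2, -1.9]
finger_gap: 0.0191
grip_force: 60.3
```

Request:
{"method": "send_rows", "body": {
  "increments": [
    {"dx": 0, "dy": 0.35, "dz": 0, "roll": 0, "claw": -0.8},
    {"dx": 0, "dy": 0.7, "dz": 0, "roll": 0, "claw": -0.8},
    {"dx": 0, "dy": 1.1, "dz": 0, "roll": 0, "claw": -0.8},
    {"dx": 0, "dy": 1.5, "dz": 0, "roll": 0, "claw": -0.8},
    {"dx": 0, "dy": 1.8, "dz": 0, "roll": 0, "claw": -0.8}
  ]
}}

```text
clock: 16.38
tcp_pos: [0.5255, 0.0813, 0.0828]
orientation: [-0.0, -0.705, 0.709, 0.0]
wrist_force: [-0.0, -0.0, -2.5]
finger_gap: 0.0189
grip_force: 60.4
```

Request:
{"method": "send_rows", "body": {
  "increments": [
    {"dx": 0, "dy": 0.15, "dz": 0, "roll": 0, "claw": -0.8},
    {"dx": 0, "dy": 0.3, "dz": 0, "roll": 0, "claw": -0.8},
    {"dx": 0, "dy": 0.45, "dz": 0, "roll": 0, "claw": -0.8},
    {"dx": 0, "dy": 0.5, "dz": 0, "roll": 0, "claw": -0.8},
    {"dx": 0, "dy": 0.5, "dz": 0, "roll": 0, "claw": -0.8}
  ]
}}

```text
clock: 17.0
tcp_pos: [0.5255, 0.0929, 0.0828]
orientation: [-0.0, -0.705, 0.71, 0.0]
wrist_force: [-1.2, 0.6, -2.8]
finger_gap: 0.019
grip_force: 60.4
```

Request:
{"method": "send_rows", "body": {
  "increments": [
    {"dx": 0, "dy": 0.1, "dz": 0, "roll": 0, "claw": -0.8},
    {"dx": 0, "dy": 0.2, "dz": 0, "roll": 0, "claw": -0.8},
    {"dx": 0, "dy": 0.3, "dz": 0, "roll": 0, "claw": -0.8},
    {"dx": 0, "dy": 0.3, "dz": 0, "roll": 0, "claw": -0.8},
    {"dx": 0, "dy": 0.3, "dz": 0, "roll": 0, "claw": -0.8}
  ]
}}

```text
clock: 17.62
tcp_pos: [0.5255, 0.1005, 0.0828]
orientation: [-0.0, -0.705, 0.71, 0.0]
wrist_force: [0.1, 0.3, -3.0]
finger_gap: 0.0189
grip_force: 60.4
```

Request:
{"method": "send_rows", "body": {
  "increments": [
    {"dx": 0, "dy": 0.04, "dz": 0, "roll": 0, "claw": -0.8},
    {"dx": 0, "dy": 0.08, "dz": 0, "roll": 0, "claw": -0.8},
    {"dx": 0, "dy": 0.12, "dz": 0, "roll": 0, "claw": -0.8},
    {"dx": 0, "dy": 0.16, "dz": 0, "roll": 0, "claw": -0.8},
    {"dx": 0, "dy": 0.16, "dz": 0, "roll": 0, "claw": -0.8}
  ]
}}

```text
clock: 18.25
tcp_pos: [0.5255, 0.1034, 0.0828]
orientation: [-0.001, -0.704, 0.71, -0.001]
wrist_force: [-0.4, -4.5, -1.7]
finger_gap: 0.0189
grip_force: 60.5
```

Contact (-4.5 N along y). I'll press a little more and hold.

Request:
{"method": "send_rows", "body": {
  "increments": [
    {"dx": 0, "dy": 0.04, "dz": 0, "roll": 0, "claw": -0.8},
    {"dx": 0, "dy": 0.06, "dz": 0, "roll": 0, "claw": -0.8},
    {"dx": 0, "dy": 0.08, "dz": 0, "roll": 0, "claw": -0.8},
    {"dx": 0, "dy": 0.08, "dz": 0, "roll": 0, "claw": -0.8},
    {"dx": 0, "dy": 0.08, "dz": 0, "roll": 0, "claw": -0.8}
  ]
}}

```text
clock: 18.88
tcp_pos: [0.5255, 0.1034, 0.0829]
orientation: [-0.002, -0.704, 0.71, -0.002]
wrist_force: [-0.9, -12.8, -1.4]
finger_gap: 0.0189
grip_force: 60.7
```

Run:
```python
from lev import *
s=cam('scene');st=get_state();print(st['tcp_pos'],st['orientation'],st['wrist_force'],st['ft_torque']);print(lever(s))
cv2.imwrite('pics/p8.png',cv2.resize(s['image'][205:280,270:370],(800,600),interpolation=2))
```

```text
[0.52546829 0.10334333 0.08290894] [-0.00237459 -0.70381881  0.71037253 -0.00207586] [ -0.47220814 -12.62647282  -0.44574269] [-2.2438882   0.13000765  0.17149174]
(((314.0, 235.85714721679688), 5.7588582038879395), array([0.60227618, 0.197     , 0.21276315]), np.float64(0.91947821547371), np.float64(0.09528174384379849))
```

View pics/p8.png

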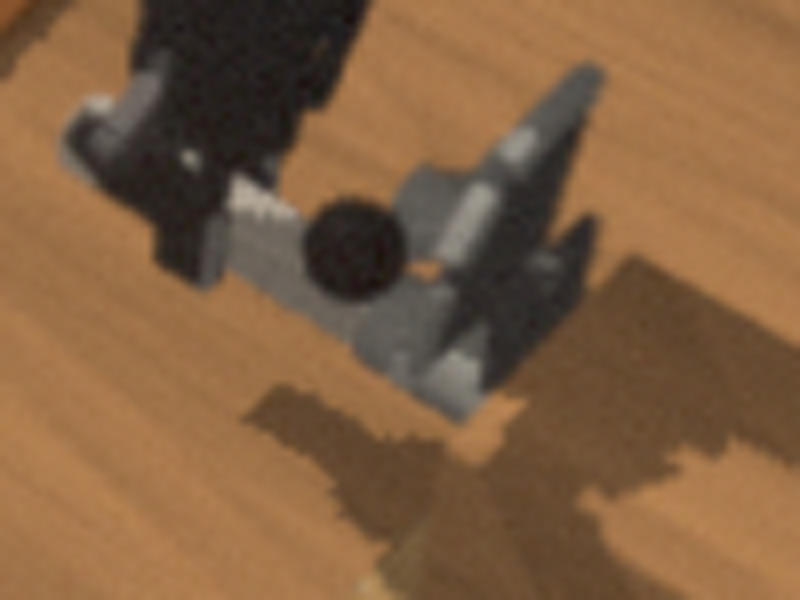

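The collar (400,330) sits on the tube mouth and the lever reads 0.92. Drawing it out now.

Request:
{"method": "send_rows", "body": {
  "increments": [
    {"dx": 0, "dy": -0.6, "dz": 0, "roll": 0, "claw": -0.8},
    {"dx": -0.02, "dy": -1.4, "dz": 0, "roll": 0, "claw": -0.8},
    {"dx": -0.03, "dy": -2.4, "dz": 0, "roll": 0, "claw": -0.8},
    {"dx": -0.04, "dy": -3.4, "dz": 0, "roll": 0, "claw": -0.8},
    {"dx": -0.05, "dy": -4.4, "dz": 0, "roll": 0, "claw": -0.8}
  ]
}}

```text
clock: 19.55
tcp_pos: [0.5243, -0.0043, 0.0828]
orientation: [0.0, -0.705, 0.71, 0.0]
wrist_force: [0.3, -0.8, -3.2]
finger_gap: 0.0188
grip_force: 60.4
```

Request:
{"method": "send_rows", "body": {
  "increments": [
    {"dx": 0, "dy": -0.8, "dz": 0, "roll": 0, "claw": -0.8},
    {"dx": 0, "dy": -1.6, "dz": 0, "roll": 0, "claw": -0.8},
    {"dx": 0, "dy": -1.8, "dz": 1.2, "roll": 0, "claw": -0.8},
    {"dx": 0, "dy": -2, "dz": 2.6, "roll": 0, "claw": -0.8},
    {"dx": 0, "dy": -2.2, "dz": 4, "roll": 0, "claw": -0.8}
  ]
}}

```text
clock: 20.18
tcp_pos: [0.5241, -0.0588, 0.1837]
orientation: [0.0, -0.705, 0.71, 0.0]
wrist_force: [-0.2, -0.5, -3.5]
finger_gap: 0.0194
grip_force: 60.3
```

Request:
{"method": "send_rows", "body": {
  "increments": [
    {"dx": -0.4, "dy": -1, "dz": 0.2, "roll": 0, "claw": -0.8},
    {"dx": -0.8, "dy": -2.4, "dz": 0.2, "roll": 0, "claw": -0.8},
    {"dx": -1.3, "dy": -4, "dz": 0.2, "roll": 0, "claw": -0.8},
    {"dx": -1.8, "dy": -5.6, "dz": 0.2, "roll": 0, "claw": -0.8},
    {"dx": -2.3, "dy": -7, "dz": 0.2, "roll": 0, "claw": -0.8}
  ]
}}

```text
clock: 20.8
tcp_pos: [0.4663, -0.235, 0.1878]
orientation: [0.0, -0.705, 0.71, -0.0]
wrist_force: [0.5, 0.6, -3.1]
finger_gap: 0.0189
grip_force: 60.5
```

Request:
{"method": "send_rows", "body": {
  "increments": [
    {"dx": -0.5, "dy": -1.4, "dz": 0, "roll": 0, "claw": -0.8},
    {"dx": -1, "dy": -2.8, "dz": 0, "roll": 0, "claw": -0.8},
    {"dx": -1.24, "dy": -3.8, "dz": 0, "roll": 0, "claw": -0.8},
    {"dx": -1.24, "dy": -4.05, "dz": 0, "roll": 0, "claw": -0.8},
    {"dx": -1.24, "dy": -4.05, "dz": 0, "roll": 0, "claw": -0.8}
  ]
}}

```text
clock: 21.42
tcp_pos: [0.4357, -0.3347, 0.1876]
orientation: [0.0, -0.704, 0.71, 0.0]
wrist_force: [-0.1, 0.9, -3.0]
finger_gap: 0.0192
grip_force: 60.4
```

Request:
{"method": "send_rows", "body": {
  "increments": [
    {"dx": 0, "dy": 0, "dz": -0.7, "roll": 0, "claw": -0.8},
    {"dx": 0, "dy": 0, "dz": -1.4, "roll": 0, "claw": -0.8},
    {"dx": 0, "dy": 0, "dz": -2, "roll": 0, "claw": -0.8},
    {"dx": 0, "dy": 0, "dz": -2.3, "roll": 0, "claw": -0.8},
    {"dx": 0, "dy": 0, "dz": -2.3, "roll": 0, "claw": -0.8}
  ]
}}

```text
clock: 22.05
tcp_pos: [0.4357, -0.3342, 0.1299]
orientation: [0.0, -0.705, 0.709, 0.001]
wrist_force: [0.4, -0.0, -2.0]
finger_gap: 0.0193
grip_force: 60.5
```

Request:
{"method": "send_rows", "body": {
  "increments": [
    {"dx": 0, "dy": 0, "dz": 0, "roll": 0, "claw": -0.8},
    {"dx": 0, "dy": 0, "dz": 0, "roll": 0, "claw": -0.8},
    {"dx": 0, "dy": 0, "dz": 0, "roll": 0, "claw": -0.8},
    {"dx": 0, "dy": 0, "dz": 0, "roll": 0, "claw": -0.8},
    {"dx": 0, "dy": 0, "dz": 0, "roll": 0, "claw": -0.8}
  ]
}}

```text
clock: 22.68
tcp_pos: [0.4358, -0.3348, 0.1304]
orientation: [-0.0, -0.705, 0.71, 0.0]
wrist_force: [0.2, 0.0, -2.7]
finger_gap: 0.0187
grip_force: 60.5
```

Run:
```python
from lev import *
s=cam('scene');t=cam('top');st=get_state();print(st['tcp_pos'],st['orientation'],st['qvel'].round(4),st['grip_force']);print(lever(s))
p=st['tcp_pos']+[.002,.155,.018];print(p)
for k in (s,t): print(proj(k,p),proj(k,[.437,-.18,.098]))
cv2.imwrite('pics/p9.png',np.hstack([cv2.resize(s['image'][130:230,195:295],(400,400),interpolation=2),cv2.resize(t['image'][170:250,250:330],(400,400),interpolation=2)]))
```

```text
[ 0.43577306 -0.3347644   0.13033528] [-2.55880614e-05 -7.04583753e-01  7.09620837e-01  4.95819108e-05] [ 0.001  -0.0007 -0.0006  0.0007 -0.0001 -0.0015] 60.50764560699463
(((314.0671691894531, 235.84327697753906), 5.2660746574401855), array([0.60200231, 0.197     , 0.21258213]), np.float64(0.9192458051705825), np.float64(0.09495419795051692))
[ 0.43777306 -0.1797644   0.14833528]
[237.67389292 156.38381886] [238.32650938 169.97364666]
[291.82260557 209.13124923] [290.5541115  211.31315283]
```

View pics/p9.png

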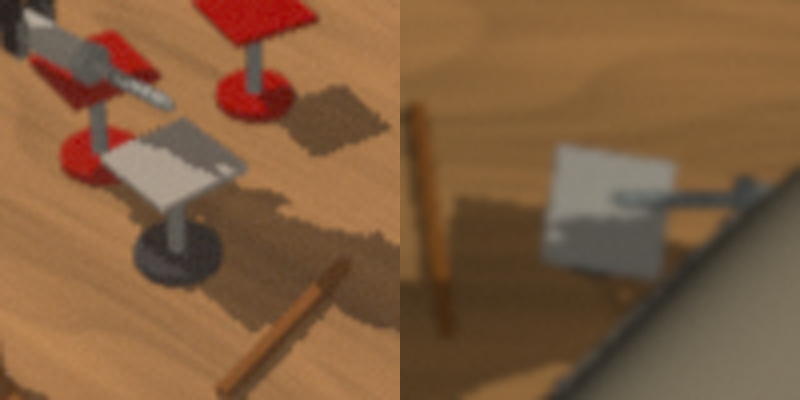

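The tip is over the middle of the white plate (scene (238,156), top (293,209.6)), about 50 mm up, level and still.

```bash
python3 -c "
from workcell import hand_in
print(hand_in())"
```

```text
the job is handed in; nothing more can be done
None
```

The job is handed in, though `hand_in()` returned no verdict: the lever read about 0.92 rad, the rod went in to the collar and came fully out, and it is held level and still about 50 mm above the middle of the white plate.

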